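Load the end-drilling slide and crank it in

ROBOT

A 7-joint arm with a two-finger parallel gripper is mounted at the origin on the work surface. World frame = base frame: x ahead of the robot, y to its left, z up, the work surface at z = 0. Lengths are in m, angles in rad, forces in N, time in s.
With the tool pointing down it reaches from about 0.4 to 0.9 m from the base axis. Payload 5.6 kg.
Tool frame: the origin (TCP) lies midway between the tips of the shut fingers; the grasp point (between the pads) lies 19 mm behind it; z points along the fingers, y is the line along which they close (so a half turn about z gives the same grasp; the last joint's range is limited). The gripper opens to 92 mm and grips with 3 to 60 N. Pads are 20 mm wide; open, the fingers measure 128 mm over their backs; the gripper's body (75 mm by 189 mm) begins 69 mm behind the grasp point.
Start: joints at [1.086, 0.468, -0.012, 1.603, 0.006, 1.071, -0.056], TCP at [0.278, -0.588, 0.215] pointing down, gripper open.
Joint ranges: [-2.53, 2.53], [-0.31, 2.02], [-1.57, 1.55], [0.28, 2.44], [-1.29, 4.43], [0.15, 1.84], [-2.92, 2.92]. Speed limits (rad/s): [2.57, 2.57, 3.14, 3.14, 3.14, 3.14, 3.14].

INTERFACE

Orientations are given as a 3x3 rotation matrix whose columns are the frame's x, y, z axes.
In Python, from station import env, effector, solver, viewer, workorder, search_frame, tip_of gives the robot as it stands. Calls block until the motion is done:
- env.reach(position, orientation): joint-space move of the TCP to a pose.
- env.movel(position, frame=None, rate=0.15): straight line of the TCP; frame=None keeps the orientation; rate is the mean speed in m/s.
- env.goto_joints(angles): joint-space move.
- effector.release() and effector.grasp(squeeze=None): open the fingers fully, or close them until they stop; squeeze is the grip in N (None keeps the last).
- env.pause(seconds).
- solver.inverse_kinematics(position, orientation): joint angles nearest the present ones, or None.
- env.sense(): the state.
- viewer.read_camera(name): name is "side" or "top" or "wrist"; returns (picture, depth): 400x640x3 uint8, red, green, blue; 400x640 float32, m along the optical axis (not along the pixel's ray), 0 where there is no reading.
- viewer.camera_info(name): a dict with "intrinsics" (3x3 intrinsics, pixels), "dist_coeffs" ([k1, k2, p1, p2, k3] as OpenCV has them; the pictures are not rectified), "eye" and "rotation" of the camera in the world; the wrist camera has in their place "T_tool_cam" (4x4, takes a point from camera to tool coordinates, whose origin is the TCP and whose axes are the flange's). Camera axes: x right, y up, looking along -z (the intrinsics and any distortion apply to the point x, -y, -z); pixel columns grow to the right and rows downward; lengths in m; the calibration is good to about 2 mm. A picture is of the moment at which its call begins: read the wrist's pose just before it. camera_info takes no time and is no camera call.
A pose or a line that the arm cannot do raises env.PlanningError and nothing moves.
- workorder.finish_job(): hands the job in; it is judged then, once.
Trained networks look in the newest picture that a camera, given by its name, has taken for a name from the list of things; names that differ only in an ending like _2 or _b are one class to them, and where a whole thing is asked for, a point or a joint stands for the part that bears it (a point fixed in the world has none). Each returns a list of dicts, best first, with "score" (0 to 1); they miss things now and then, are a little off and sometimes report something else, mostly with a low value. They report only what shows in the picture. A call takes as long as a camera call. They do not tell look-alikes from the thing itself.
- search_frame(camera, name): "at" ([x, y, z] in m, in world coordinates, good to about 4 mm: the middle of the surface that is visible of it).
- tip_of(camera, name): "at" ([x, y, z] in m, in world coordinates, good to about 4 mm: a listed point, or the origin of a listed thing).
The state is a dict: "t": time; "joint_positions": joint angles; "joint_velocities": joint speeds; "tau": joint torques, N m; "ee_pos": TCP position; "tcp_rot": TCP orientation; "wrist_force": force on the tool from outside, world axes, zero at the start; "moment": the same for the moment, N m; "gripper_width": finger opening in m; "grasp_force": force on a finger pad.
Only numpy, scipy, OpenCV 4.12 (cv2) and the standard library are available. Lean on these libraries where they do the work, as an engineer would, in place of code of your own. Each camera call takes 0.05 s, during which the arm holds its last target. There are 200 camera calls.

TASK

Lay every turned blank in a V groove of its own on the slide, round end pushed fully home against the back stop, then lower the yellow hold-down plate over the two pins until it sits flush. Then fit the crank on the square shaft end, wind the carriage clockwise all the way in to the drilling head, and stand the crank back upright on its red mat. Leave the blanks home and the plate flush, and leave everything else on the bench alone.

Things in the scene. Friction and masses are not known exactly. Their poses are not given: they have to be found in the camera images.
- bar_a_mid (a point): centre of a turned blank (one to three of a, b, c are there; else None): 120 mm long along its x, 0.25 to 0.4 kg. Aluminium round barrel, 36 mm diameter, 96 mm long, ending at +x in a plain round end; dark 36 mm square head over the last 24 mm at -x. Starts flat on the bench, axis 18 mm up, round end pointing away from the robot
- bar_a_end (a point): centre of that blank's plain round end face (60 mm along its x from its centre)
- bar_b_mid (a point): centre of a turned blank (one to three of a, b, c are there; else None): 120 mm long along its x, 0.25 to 0.4 kg. Aluminium round barrel, 36 mm diameter, 96 mm long, ending at +x in a plain round end; dark 36 mm square head over the last 24 mm at -x. Starts flat on the bench, axis 18 mm up, round end pointing away from the robot
- bar_b_end (a point): centre of that blank's plain round end face (60 mm along its x from its centre)
- bar_c_mid (a point): centre of a turned blank (one to three of a, b, c are there; else None): 120 mm long along its x, 0.25 to 0.4 kg. Aluminium round barrel, 36 mm diameter, 96 mm long, ending at +x in a plain round end; dark 36 mm square head over the last 24 mm at -x. Starts flat on the bench, axis 18 mm up, round end pointing away from the robot
- bar_c_end (a point): centre of that blank's plain round end face (60 mm along its x from its centre)
- groove_left (a point): as groove_middle, for the left groove (62 mm to +y)
- groove_middle (a point): where a blank's centre lies when fully home in the middle of three V grooves on the slide's carriage, 58 mm above the bench. x runs along the groove to the back stop: face 60 mm ahead, top 12 mm above this point. V flanks (90 degrees) reach up to 11.5 mm below this point, 19 mm wide either side, from 34 mm before to 58 mm past it; the head hangs free in front. Moves with the carriage
- groove_right (a point): as groove_middle, for the right groove (62 mm to -y)
- pins_mid (a point): midpoint between the carriage's two steel locating pins, level with the shoulders they stand on (79 mm above the bench, 21 mm above the grooves' points and 38 mm ahead of groove_middle). Pins 31 mm to either side along y, 12 mm diameter, 24 mm tall, tapered tips, each on a 16 mm square pillar between two grooves
- plate_grip (a point): centre of the black grip rib on the yellow hold-down plate: plate 44 mm (x) by 170 mm (y) by 10 mm, 0.28 kg, two 14.5 mm holes 31 mm either side of the middle along y. Rib 14 mm thick (x), 36 mm long (y), 32 mm tall. This point is 26 mm above the underside, so 26 mm above pins_mid when flush. Either way round fits. Starts flat on the bench
- crank_hub (a point): centre of the dark boss, 24 mm square, 34 mm tall, on the crank's hub axis: lift the crank (0.44 kg, balanced) by it. 57 mm above the blue 60 mm square foot. Arm, 26 mm wide, top 17 mm below this point, runs to the handle at +x; counterweight, 30 mm diameter, top 7 mm below, 36 mm out at -x. Square 18 mm socket under the foot, 30 mm deep, sides along x and y, 3 mm chamfer
- crank_handle (a point): middle of the crank's upright orange handle: a sleeve of 22 mm diameter, 70 mm tall (35 mm up and down from here), free to spin on its pin, 80 mm from the hub axis and 20 mm higher than crank_hub
- square_end (a point): centre of the feed screw's square end, at the collar where the crank's foot rests, 76 mm above the bench; the 16 mm square stands 26 mm up from here, sides along its x and y, on a teal 75 mm gearbox left of the carriage. The axes turn with the screw; the crank fits at any quarter turn; fully on, crank_hub is 57 mm above this point
- screw (a joint): angle of the feed screw, rad, 0 to 18.85 (three turns); grows clockwise seen from above. Stiffness to turn about 0.1 N m; stays where it is left. 6.283 rad moves the carriage 20 mm
- carriage (a joint): travel of the carriage, m: 0 fully out (towards the robot), 0.060 against the end of its travel, fed in to the drilling head. Moves only by the screw; starts anywhere up to 0.02
- mat_centre (a point): centre of the top face of the red 170 mm square mat, 3 mm thick, where the crank stands and belongs
- crank: the whole crank; origin at the middle of the underside of its foot
- file: bench file, 300 mm, black and orange handle; a bystander, to be left alone; origin on its underside
- hammer: hammer with wooden handle; a bystander, to be left alone; origin on its underside
- oil: yellow oil bottle, 60 mm diameter, 130 mm tall; a bystander, to be left alone; origin on its underside
- block: dark steel block 90 x 60 x 45 mm; a bystander, to be left alone; origin on its underside
- jar: glass jar with blue lid, 68 mm diameter, 85 mm tall; a bystander, to be left alone; origin on its underside
- driver: screwdriver, red handle; a bystander, to be left alone; origin on its underside
Things that resemble listed ones, but are neither listed nor needed, are in the scene too. Leave any pink look-alike of the part that bears bar_b_mid alone. There is more than one size of the part that bears plate_grip; the job needs the larger.

How it is judged:
By the outcome, as a careful person would: the job done as asked, in the order asked, and still so for the second after the job is handed in, with the robot touching nothing.
Of bar_a, bar_b, bar_c only 1 to 3 are there at a start; the rules pass over those that are not, and their reading is None.
At some moment in a run one of bar_a, bar_b, bar_c, plate may be knocked a few centimetres aside while the robot is not near it.
Once in a run the grip may slacken for a moment while it holds something.
It also fails if it takes over 210 s, if anything falls off the work surface, if the arm or the gripper's body presses on something with over 40 N, if the wrist force passes 120 N, or if a joint passes its speed limit or range.

## Working session

There is one attempt and no reset: what is moved stays moved. The work goes in short steps, each a Python script; the robot and the scene stay as the last script left them, time stands still between calls to the robot, and variables do not carry over. Pictures are saved under pics/ and viewed, at most 14 in all, crops included, and the job is handed in when it is done.

```bash
ls; mkdir -p pics
cat > h.py <<'E'
import numpy as np, cv2
from station import env, effector, solver, viewer, workorder, search_frame, tip_of
def shot(cam,name=None):
    s=env.sense(); im,d=viewer.read_camera(cam)
    if name: cv2.imwrite(f'pics/{name}.png',im[:,:,::-1])
    return im,d,s
def pose(cam,s):
    i=viewer.camera_info(cam)
    if cam=='wrist':
        T=np.eye(4);T[:3,:3]=s['tcp_rot'];T[:3,3]=s['ee_pos'];T=T@np.array(i['T_tool_cam']);return i,T[:3,:3],T[:3,3]
    return i,np.array(i['rotation']),np.array(i['eye'])
def cloud(cam,d,s):
    i,R,t=pose(cam,s);K=np.array(i['intrinsics']);D=np.array(i['dist_coeffs'],float)
    h,w=d.shape;u,v=np.meshgrid(np.arange(w),np.arange(h))
    p=cv2.undistortPoints(np.stack([u,v],-1).reshape(-1,1,2).astype(np.float64),K,D).reshape(h,w,2)
    P=np.stack([p[...,0]*d,-p[...,1]*d,-d],-1)
    W=P@R.T+t; W[d<=0]=np.nan
    return W
def proj(cam,s,P):
    i,R,t=pose(cam,s);p=(np.atleast_2d(P)-t)@R;p=p*[1,-1,-1]
    return cv2.projectPoints(p,np.zeros(3),np.zeros(3),np.array(i['intrinsics']),np.array(i['dist_coeffs'],float))[0][:,0]
def down(yaw):  # tool z down, tool y at angle yaw from world y (closing line)
    c,s=np.cos(yaw),np.sin(yaw)
    y=np.array([-s,c,0]);z=np.array([0,0,-1.]);return np.stack([np.cross(y,z),y,z],1)
E
cat > a.py <<'E'
from h import *
np.set_printoptions(precision=3,suppress=True)
for c in ('top','side'):
    im,d,s=shot(c,c+'0'); np.save(c+'.npy',cloud(c,d,s))
    i=viewer.camera_info(c);print(c,i['eye'],np.array(i['rotation'])[:,2])
    for n in ['bar_a_mid','bar_a_end','plate_grip','crank_hub','crank_handle','square_end','groove_left','groove_middle','groove_right','pins_mid','mat_centre']:
        for r in tip_of(c,n):
            print(c,n,np.array(r['at']),round(r['score'],2),proj(c,s,r['at'])[0].round())
print(viewer.camera_info('wrist')['T_tool_cam'],env.sense()['tcp_rot'],env.sense()['t'])
E
python3 a.py
```

```text
pics
top [0.357 0.016 1.743] [-0.099 -0.014  0.995]
top bar_a_end [ 0.362 -0.457  0.003] 0.58 [455. 242.]
top plate_grip [ 0.349 -0.119  0.015] 0.78 [361. 245.]
top plate_grip [0.437 0.061 0.021] 0.75 [310. 220.]
top plate_grip [ 0.667 -0.044  0.077] 0.5 [340. 154.]
top crank_hub [ 0.428 -0.305  0.061] 0.72 [416. 223.]
top crank_handle [ 0.397 -0.23   0.079] 0.87 [395. 231.]
top crank_handle [ 0.625 -0.441  0.001] 0.47 [449. 169.]
top square_end [ 0.428 -0.308  0.002] 0.53 [413. 224.]
top square_end [0.596 0.12  0.075] 0.48 [293. 174.]
top groove_middle [ 0.668 -0.042  0.08 ] 0.68 [340. 153.]
top groove_right [ 0.629 -0.108  0.057] 0.73 [358. 165.]
top groove_right [ 0.62  -0.441  0.002] 0.43 [449. 170.]
top groove_right [ 0.701  0.342 -0.004] 0.37 [234. 148.]
top pins_mid [ 0.668 -0.041  0.077] 0.84 [339. 153.]
top mat_centre [ 0.443 -0.311  0.001] 0.71 [414. 219.]
top mat_centre [ 0.668 -0.04   0.078] 0.71 [339. 153.]
side [-0.033  1.141  0.802] [-0.376  0.775  0.508]
side bar_a_mid [ 0.428 -0.304  0.002] 0.31 [376. 183.]
side plate_grip [ 0.349 -0.112  0.021] 0.72 [380. 208.]
side
[... 323 characters left out ...]
]
side square_end [0.595 0.117 0.081] 0.5 [276. 210.]
side groove_left [ 0.45  -0.307  0.004] 0.2 [371. 181.]
side groove_middle [ 0.631 -0.043  0.058] 0.72 [291. 190.]
side groove_right [ 0.63  -0.105  0.055] 0.67 [300. 183.]
side groove_right [0.47  0.437 0.023] 0.56 [256. 306.]
side pins_mid [0.44  0.063 0.024] 0.67 [332. 229.]
side pins_mid [ 0.664 -0.044  0.079] 0.56 [282. 183.]
side mat_centre [ 0.448 -0.306  0.006] 0.62 [371. 181.]
side mat_centre [ 0.624 -0.439  0.001] 0.47 [340. 159.]
[[ 0.     0.966  0.259  0.073]
 [ 1.    -0.     0.     0.   ]
 [ 0.     0.259 -0.966 -0.171]
 [ 0.     0.     0.     1.   ]] [[ 0.904  0.427 -0.   ]
 [ 0.427 -0.904 -0.   ]
 [-0.     0.    -1.   ]] 1.2
```

Run:
```python
import cv2
a=cv2.imread('pics/top0.png')
cv2.imwrite('pics/top0c.png',cv2.resize(a[100:300,170:490],(800,500),interpolation=cv2.INTER_CUBIC))
b=cv2.imread('pics/side0.png')
cv2.imwrite('pics/side0c.png',cv2.resize(b[120:340,150:470],(800,550),interpolation=cv2.INTER_CUBIC))
```

```text
(no output)
```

View pics/top0c.png

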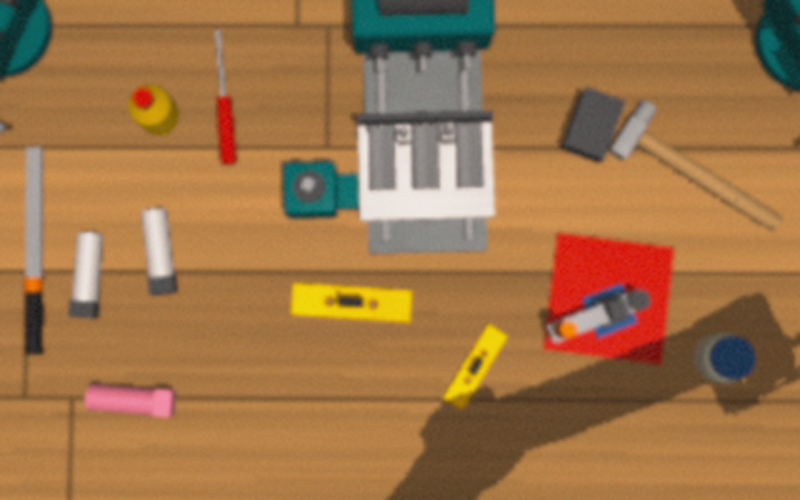

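View pics/side0c.png

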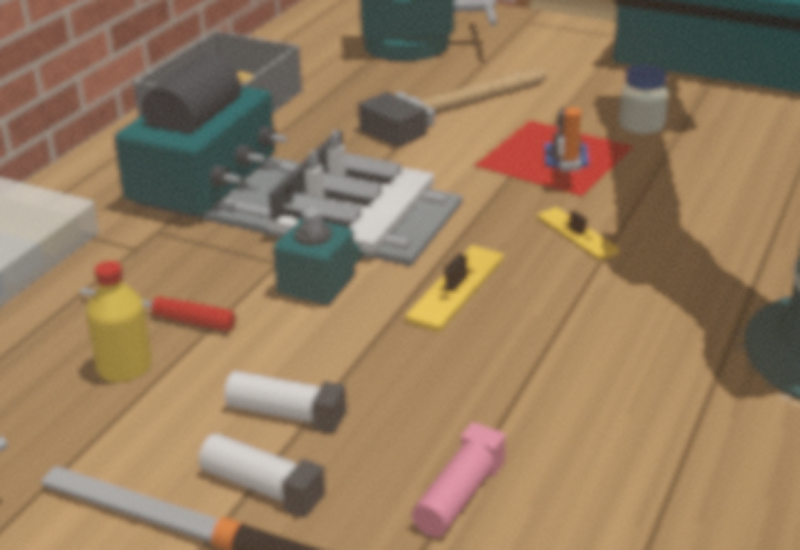

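Two blanks (top crop 85,275 and 158,250). The big plate is at crop (350,303), which is about 170 mm long, and the small look-alike is at (476,365). The pink look-alike is at (130,400). The crank is on the red mat at (610,310). Next I'll check IK and take close wrist views.

```bash
cat > b.py <<'E'
from h import *
np.set_printoptions(precision=3,suppress=True)
for y in (0,np.pi/2,np.pi,-np.pi/2):
  for p in ([.5,.4,.3],[.6,-.04,.3],[.43,-.3,.3],[.6,.12,.3]):
    q=solver.inverse_kinematics(p,down(y)); print(round(y,1),p,None if q is None else np.array(q))
W=np.load('top.npy')
def box(n,c):
    W=np.load('top.npy'); c=W[(np.abs(W[...,0]-c[0])<c[2])&(np.abs(W[...,1]-c[1])<c[3])];print(n,len(c),'z pct',np.percentile(c[:,2],[5,25,50,75,95,100]))
box('bars',(.5,.4,.1,.1)); box('head',(.85,-.04,.05,.08)); box('front',(.59,-.04,.012,.06)); box('table',(.45,-.1,.02,.02))
m=(W[...,2]>.01)&(W[...,0]>.42)&(W[...,0]<.62)&(W[...,1]>.27)&(W[...,1]<.47)
n,l,st,c=cv2.connectedComponentsWithStats(m.astype(np.uint8))
for k in range(1,n):
    if st[k,4]>30: 
        P=W[l==k];print(k,st[k],P.min(0),P.max(0))
E
python3 b.py
```

```text
0 [0.5, 0.4, 0.3] [-0.048  0.607 -1.042  1.483  0.529  1.354  0.444]
0 [0.6, -0.04, 0.3] [ 0.562  0.418 -0.74   1.592  0.293  1.246  1.342]
0 [0.43, -0.3, 0.3] [ 1.093  0.24  -0.64   1.775  0.154  1.177  1.978]
0 [0.6, 0.12, 0.3] [ 0.362  0.475 -0.856  1.562  0.369  1.275  1.023]
1.6 [0.5, 0.4, 0.3] [ 0.053  0.766 -1.323  1.477  0.742  1.468  1.868]
1.6 [0.6, -0.04, 0.3] [-0.882  0.623  1.356  1.683 -0.623  1.355 -2.562]
1.6 [0.43, -0.3, 0.3] [ 0.39   0.169  0.177  1.818 -0.032  1.158 -2.564]
1.6 [0.6, 0.12, 0.3] [ 0.576  0.708 -1.319  1.55   0.69   1.424  2.354]
3.1 [0.5, 0.4, 0.3] [ 0.011  0.682 -1.186  1.48   0.634  1.405 -2.771]
3.1 [0.6, -0.04, 0.3] [ 0.246  0.336 -0.302  1.613  0.105  1.209 -1.648]
3.1 [0.43, -0.3, 0.3] [ 0.6    0.177 -0.062  1.805  0.012  1.16  -1.037]
3.1 [0.6, 0.12, 0.3] [ 0.169  0.396 -0.563  1.574  0.22   1.235 -2.002]
-1.6 [0.5, 0.4, 0.3] [-0.097  0.565 -0.944  1.486  0.463  1.327 -1.079]
-1.6 [0.6, -0.04, 0.3] [ 0.45   0.379 -0.577  1.599  0.216  1.228 -0.167]
-1.6 [0.43, -0.3, 0.3] [ 0.859  0.201 -0.361  1.788  0.077  1.166  0.475]
-1.6 [0.6, 0.12, 0.3] [ 0.265  0.429 -0.703  1.568  0.287  1.251 -0.484]
bars 3016 z pct [-0.008 -0.003  0.001  0.009  0.036  0.046]
head 1578 z pct [0.075 0.11  0.139 0.164 0.171 0.181]
front 226 z pct [0.023 0.027 0.031 0.034 0.044 0.054]
table 120 z pct [-0.008 -0.003 -0.001  0.002  0.007  0.01 ]
6 [226 183  15  35 357] [0.447 0.313 0.011] [0.57  0.363 0.044]
12 [197 193  14  32 336] [0.422 0.42  0.01 ] [0.533 0.462 0.046]
```

```bash
cat >> h.py <<'E'
def ray(cam,s,uv,z):
    i,R,t=pose(cam,s)
    p=cv2.undistortPoints(np.array(uv,float).reshape(-1,1,2),np.array(i['intrinsics']),np.array(i['dist_coeffs'],float))[:,0]
    v=np.c_[p[:,0],-p[:,1],-np.ones(len(p))]@R.T
    return t+v*((z-t[2])/v[:,2])[:,None]
E
cat > c.py <<'E'
from h import *
np.set_printoptions(precision=3,suppress=True)
def look(name,p,names):
    env.reach(p,down(0)); env.pause(.2)
    im,d,s=shot('wrist',name); W=cloud('wrist',d,s); np.savez(name,W=W,R=s['tcp_rot'],p=s['ee_pos'])
    for n in names:
        for r in tip_of('wrist',n): print(name,n,np.array(r['at']),round(r['score'],2),proj('wrist',s,r['at'])[0].round())
look('wcrank',[.36,-.3,.3],['crank_hub','crank_handle','mat_centre'])
look('wslide',[.53,-.01,.3],['groove_left','groove_middle','groove_right','pins_mid','square_end'])
look('wplate',[.38,.06,.3],['plate_grip'])
look('wbars',[.43,.36,.3],['bar_a_mid','bar_a_end'])
print(env.sense()['t'],env.sense()['joint_positions'])
ims=[cv2.imread(f'pics/{n}.png') for n in ('wcrank','wslide','wplate','wbars')]
m=np.vstack([np.hstack(ims[:2]),np.hstack(ims[2:])]);cv2.imwrite('pics/m1.png',cv2.resize(m,(800,500),interpolation=cv2.INTER_AREA))
E
python3 c.py
```

```text
wcrank crank_hub [ 0.424 -0.309  0.063] 0.6 [313. 222.]
wcrank crank_handle [ 0.391 -0.23   0.08 ] 0.9 [378. 200.]
wcrank mat_centre [ 0.446 -0.308  0.008] 0.93 [314. 224.]
wslide groove_left [0.631 0.021 0.061] 0.75 [344. 248.]
wslide groove_middle [ 0.631 -0.041  0.055] 0.87 [297. 247.]
wslide groove_right [ 0.635 -0.101  0.059] 0.82 [251. 250.]
wslide groove_right [0.435 0.064 0.024] 0.32 [379.  92.]
wslide pins_mid [ 0.665 -0.04   0.08 ] 0.64 [297. 279.]
wslide square_end [0.596 0.117 0.076] 0.94 [423. 226.]
wplate plate_grip [0.435 0.065 0.023] 0.98 [323. 205.]
wplate plate_grip [ 0.346 -0.118  0.017] 0.72 [185. 139.]
wbars bar_a_end [0.509 0.334 0.019] 0.71 [302. 221.]
wbars bar_a_end [ 0.729  0.252 -0.   ] 0.34 [255. 344.]
7.7667 [-0.009  0.406 -0.967  1.68   0.352  1.241  0.515]
```

View pics/m1.png

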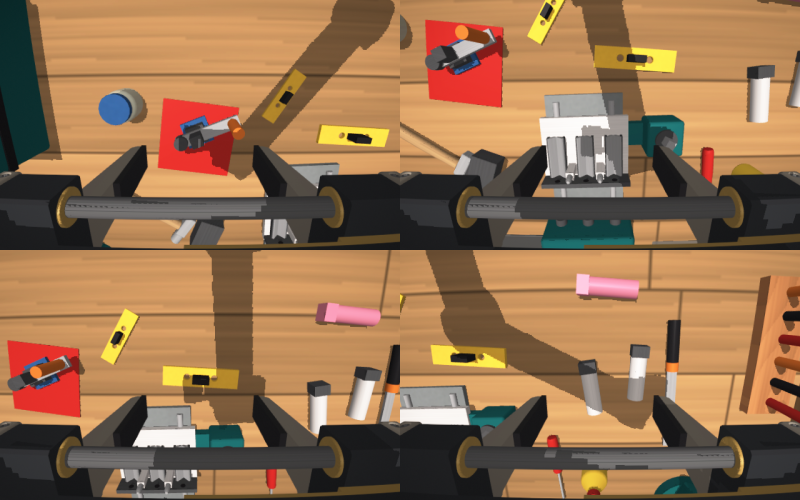

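```bash
cat > d.py <<'E'
from h import *
np.set_printoptions(precision=4,suppress=True)
def ld(n):
    f=np.load(n+'.npz');W=f['W'];im=cv2.imread(f'pics/{n}.png');return W,im,{'ee_pos':f['p'],'tcp_rot':f['R']}
def rng(W,x,y,z): return (W[...,0]>x[0])&(W[...,0]<x[1])&(W[...,1]>y[0])&(W[...,1]<y[1])&(W[...,2]>z[0])&(W[...,2]<z[1])
def blobs(m,W,s,zpl,mn=20):
    n,l,st,c=cv2.connectedComponentsWithStats(m.astype(np.uint8))
    for k in range(1,n):
        if st[k,4]<mn: continue
        v,u=np.nonzero(l==k);P=ray('wrist',s,np.c_[u,v],zpl)[:,:2]
        r=cv2.minAreaRect(P.astype(np.float32));print(' n',st[k,4],'mean',P.mean(0),'zmed',np.median(W[l==k][:,2]),'rect',np.array(r[0]),np.array(r[1]),round(r[2],2))
if __name__=='__main__':
    W,im,s=ld('wbars');print('bars');blobs(rng(W,(.4,.6),(.28,.47),(.012,.05)),W,s,.018,300)
    W,im,s=ld('wplate')
    hsv=cv2.cvtColor(im,cv2.COLOR_BGR2HSV);yel=(hsv[...,0]>22)&(hsv[...,0]<34)&(hsv[...,1]>170)
    print('plate');blobs(yel&rng(W,(.38,.5),(-.06,.2),(-.02,.05)),W,s,.010,200);print('rib');blobs(rng(W,(.38,.5),(-.0,.12),(.03,.06)),W,s,.042)
    W,im,s=ld('wslide')
    print('stop');blobs(rng(W,(.67,.74),(-.16,.08),(.062,.076)),W,s,.070,100)
    print('pins');blobs(rng(W,(.64,.69),(-.14,.06),(.085,.12)),W,s,.1)
    print('shoulders');blobs(rng(W,(.64,.69),(-.14,.06),(.074,.083)),W,s,.079)
    print('slab');blobs((im.min(2)>170)&rng(W,(.55,.75),(-.14,.06),(.0,.06)),W,s,.04,100)
    print('sq');blobs(rng(W,(.5,.7),(.08,.17),(.09,.12)),W,s,.102);print('gearbox');blobs(rng(W,(.5,.7),(.07,.2),(.06,.085)),W,s,.07,100)
    W,im,s=ld('wcrank')
    print('boss/arm');blobs(rng(W,(.34,.52),(-.4,-.15),(.068,.085)),W,s,.077);print('handle');blobs(rng(W,(.34,.52),(-.4,-.15),(.1,.13)),W,s,.115)
    hsv=cv2.cvtColor(im,cv2.COLOR_BGR2HSV);red=((hsv[...,0]<4)|(hsv[...,0]>175))&(hsv[...,1]>180)
    print('mat');blobs(red&rng(W,(.3,.6),(-.45,-.15),(-.02,.02)),W,s,.003,500)
    a=ld('wslide')[1][170:310,180:460];b=ld('wcrank')[1][140:260,240:400]
    cv2.imwrite('pics/m2.png',np.vstack([cv2.resize(a,(560,280)),cv2.resize(b,(400,300))[:,:].copy() if 0 else cv2.copyMakeBorder(cv2.resize(b,(400,300)),0,0,0,160,0)]))
E
python3 d.py
```

```text
bars
 n 2406 mean [0.4725 0.4418] zmed 0.03498597567750683 rect [0.4767 0.4428] [0.0418 0.1268] 86.9
 n 2262 mean [0.5071 0.338 ] zmed 0.035003878960171375 rect [0.5111 0.3378] [0.1297 0.0388] 8.15
plate
 n 1516 mean [0.4289 0.0222] zmed 0.010592214292909574 rect [0.4352 0.0366] [0.1191 0.0437] 86.68
rib
 n 344 mean [0.4348 0.0621] zmed 0.04239470629807368 rect [0.4347 0.0623] [0.0361 0.0176] 85.7
stop
 n 1407 mean [ 0.6944 -0.041 ] zmed 0.0703942993712589 rect [ 0.694  -0.0422] [0.0162 0.1897] 1.94
pins
 n 111 mean [ 0.6635 -0.0117] zmed 0.09782411309028044 rect [ 0.6633 -0.0116] [0.011  0.0177] 89.89
 n 114 mean [ 0.6655 -0.0726] zmed 0.09823959661544157 rect [ 0.6654 -0.0725] [0.011  0.0194] 87.25
shoulders
 n 91 mean [ 0.6633 -0.0119] zmed 0.07933977853628693 rect [ 0.6665 -0.0122] [0.0185 0.0153] 0.15
 n 100 mean [ 0.6658 -0.0727] zmed 0.07943355766349261 rect [ 0.6683 -0.0737] [0.0154 0.0172] 87.84
slab
 n 3527 mean [ 0.5835 -0.0761] zmed 0.03053652167191878 rect [ 0.6064 -0.0662] [0.1464 0.1159] 86.06
 n 438 mean [ 0.6447 -0.0985] zmed 0.040546971392171866 rect [ 0.6459 -0.098
[... 247 characters left out ...]
0.0356] zmed 0.04041174092666594 rect [ 0.6668 -0.0356] [0.049  0.0126] 1.61
sq
 n 240 mean [0.5918 0.1184] zmed 0.10217874312872183 rect [0.5921 0.1184] [0.0219 0.0163] 63.31
gearbox
 n 2603 mean [0.5845 0.1172] zmed 0.07061454095975428 rect [0.592  0.1181] [0.0759 0.0753] 1.58
boss/arm
 n 69 mean [ 0.3889 -0.2366] zmed 0.07708137383521158 rect [ 0.3897 -0.2358] [0.0106 0.0213] 27.82
 n 413 mean [ 0.4245 -0.3066] zmed 0.0773992312924931 rect [ 0.4244 -0.3067] [0.0267 0.0249] 21.41
handle
 n 384 mean [ 0.3948 -0.2332] zmed 0.11536155617615565 rect [ 0.3948 -0.233 ] [0.0264 0.0214] 28.21
mat
 n 9459 mean [ 0.4453 -0.3121] zmed 0.0035599531771563497 rect [ 0.4446 -0.307 ] [0.1695 0.1693] 82.68
```

View pics/m2.png

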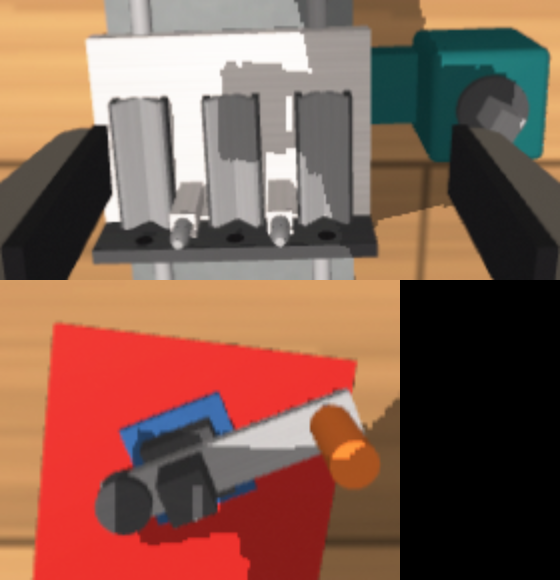

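```bash
cat > e.py <<'E'
from d import *
W,im,s=ld('wslide')
m=rng(W,(.5,.7),(.06,.2),(.066,.08));P=W[m]
print('gearbox x',np.percentile(P[:,0],[0.5,99.5]),'y',np.percentile(P[:,1],[.5,99.5]))
for y0,y1 in((-.03,.01),(-.09,-.05)):
    P=W[rng(W,(.64,.69),(y0,y1),(.0995,.12))];print('pin tip',P.mean(0),len(P),P[:,2].max())
for y in (.04,.0,-.04,-.08,-.12):
    P=W[rng(W,(.67,.74),(y-.008,y+.008),(.066,.075))];print('stop front',y,np.percentile(P[:,0],[1,99]))
P=W[rng(W,(.57,.62),(.1,.14),(.1,.106))];print('sq top',P.mean(0),len(P));r=cv2.minAreaRect(P[:,:2].astype(np.float32));print(r)
for y in (.03,.05,.06,.07): 
    P=W[rng(W,(.62,.66),(y-.004,y+.004),(-.02,.1))];print('beside left groove',y,np.percentile(P[:,2],[5,50,98]) if len(P) else None)
W,im,s=ld('wbars')
for y in np.arange(.46,.54,.008):
    P=W[rng(W,(.46,.51),(y-.004,y+.004),(-.02,.1))];print('file',y,np.percentile(P[:,2],[50,99]) if len(P) else None)
for yr in ((.28,.39),(.4,.47)):
    P=W[rng(W,(.4,.6),yr,(.030,.05))];r=cv2.minAreaRect(P[:,:2].astype(np.float32));print('bar top',r,P.mean(0))
W,im,s=ld('wcrank')
P=W[rng(W,(.4,.45),(-.34,-.28),(.074,.08))];print('boss',cv2.minAreaRect(P[:,:2].astype(np.float32)),P.mean(0))
P=W[rng(W,(.34,.45),(-.28,-.2),(.112,.12))];print('handle',cv2.minAreaRect(P[:,:2].astype(np.float32)),P.mean(0))
E
python3 e.py
```

```text
gearbox x [0.5572 0.6291] y [0.083 0.156]
pin tip [ 0.6666 -0.0117  0.1026] 42 0.1060228077320578
pin tip [ 0.6687 -0.0737  0.1023] 47 0.10477670366723513
stop front 0.04 [0.6882 0.6985]
stop front 0.0 [0.6889 0.7001]
stop front -0.04 [0.6907 0.7013]
stop front -0.08 [0.6918 0.7029]
stop front -0.12 [0.6934 0.7038]
sq top [0.5932 0.1199 0.1026] 179
((0.5939578413963318, 0.120152547955513), (0.01736140064895153, 0.014903341419994831), 63.97122573852539)
beside left groove 0.03 [0.0407 0.0445 0.0479]
beside left groove 0.05 [0.0292 0.0304 0.032 ]
beside left groove 0.06 [-0.0005  0.0006  0.0248]
beside left groove 0.07 [-0.0005  0.0008  0.0245]
file 0.46 [0.0234 0.0289]
file 0.468 [0.0006 0.0025]
file 0.47600000000000003 [0.0006 0.0029]
file 0.48400000000000004 [0.0006 0.0023]
file 0.49200000000000005 [0.0007 0.0028]
file 0.5 [0.0006 0.0024]
file 0.508 [0.0119 0.026 ]
file 0.516 [0.0159 0.0279]
file 0.524 [0.0158 0.0275]
file 0.532 [0.0155 0.0226]
file 0.54 [0.0006 0.0025]
bar top ((0.5073328018188477, 0.33874669671058655), (0.12131514400243759, 0.03592730686068535), 8.519715309143066) [0.5012 0.3379 0.0351]
bar top ((0.4731592833995819, 0.44092950224876404), (0.03662247210741043, 0.11965169757604599), 86.63438415527344) [0.4676 0.4406 0.0352]
boss ((0.4258071184158325, -0.30657440423965454), (0.024287614971399307, 0.024281607940793037), 21.93760108947754) [ 0.4253 -0.3066  0.0774]
handle ((0.3962957262992859, -0.23224420845508575), (0.02156096324324608, 0.021298734471201897), 87.35078430175781) [ 0.3961 -0.2323  0.1155]
```

```bash
cat >> h.py <<'E'
TH=.0325
GM=np.array([.6300,-.0439,.058]);EX=np.array([np.cos(TH),np.sin(TH),0]);EY=np.array([-np.sin(TH),np.cos(TH),0])
def st(tag=''):
    s=env.sense();print(tag,'t',round(s['t'],1),'p',np.round(s['ee_pos'],4),'w',round(s['gripper_width'],4),'gf',round(float(np.max(s['grasp_force'])),1),'F',np.round(s['wrist_force'],1));return s
def place_bar(mid,ang,off,shift,groove):
    ax=np.array([np.cos(ang),np.sin(ang),0]);nrm=np.array([-ax[1],ax[0],0])
    p=np.r_[mid,.010]+off*ax
    R=down(ang); ps=p+shift*nrm
    env.reach(ps+[0,0,.12],R); env.movel(ps,R,.2); effector.grasp(40); s=st('grasp')
    if not .033<s['gripper_width']<.040: print('BAD GRASP');return
    q=np.array(s['ee_pos']); env.movel(q+[0,0,.15],R,.2); st('lift')
    G=GM+groove*.062*EY
    T=G+off*EX-[0,0,.0075]; R=down(TH)
    env.reach(T-.010*EX+[0,0,.11],R); effector.grasp(40); st('over')
    env.movel(T-.010*EX+[0,0,.025],R,.2); env.movel(T-.010*EX,R,.08); env.pause(.2)
    f0=np.array(st('in V')['wrist_force'])
    for k in range(1,22):
        env.movel(T+(-.010+.001*k)*EX,R,.05); s=env.sense(); f=(np.array(s['wrist_force'])-f0)@EX
        if f<-10: break
    st(f'pushed {k} f {f:.1f}')
    effector.release(); st('rel'); e=np.array(env.sense()['ee_pos']); env.movel(e+[0,0,.10],R,.2)
E
cat > f.py <<'E'
from h import *
place_bar([.5073,.3387],np.radians(8.5),.0,0,-1)
E
python3 f.py
```

```text
grasp t 10.2 p [0.5073 0.3386 0.0099] w 0.035 gf 40.0 F [-0.3 -0.1 -0.2]
lift t 11.1 p [0.5067 0.3377 0.1586] w 0.0352 gf 40.0 F [-0.1 -0.3 -3.2]
over t 13.0 p [ 0.6222 -0.1049  0.1606] w 0.0353 gf 40.0 F [-0.2  0.4 -3.7]
in V t 14.2 p [ 0.6218 -0.1063  0.0503] w 0.0349 gf 40.0 F [ 0.3  0.5 -2.7]
pushed 14 f -10.2 t 17.7 p [ 0.633  -0.1059  0.0502] w 0.0349 gf 40.0 F [-9.9 -0.5  4.3]
rel t 18.7 p [ 0.636  -0.1057  0.0505] w 0.0918 gf 0.0 F [-0.  -0.8 -0.9]
```

```bash
cat > g.py <<'E'
from d import *
def look(name,p,yaw=0):
    env.reach(p,down(yaw)); env.pause(.2)
    im,d,s=shot('wrist',name); W=cloud('wrist',d,s); np.savez(name,W=W,R=s['tcp_rot'],p=s['ee_pos']); return W,im[:,:,::-1],s
def bench_bars(W,x=(.4,.6),y=(.25,.49)):
    m=rng(W,x,y,(.030,.05)); n,l,stt,c=cv2.connectedComponentsWithStats(m.astype(np.uint8)); out=[]
    for k in range(1,n):
        if stt[k,4]<400: continue
        P=W[l==k]; (c0,sz,a)=cv2.minAreaRect(P[:,:2].astype(np.float32))
        if sz[0]<sz[1]: a-=90
        out.append((np.array(c0),(a+90)%180-90,sz)); print('bar',np.array(c0),out[-1][1],sz)
    return out
def slide_bars(W):
    for g in (-1,0,1):
        G=GM+g*.062*EY; Q=(W-G)@np.stack([EX,EY,[0,0,1]],1)
        m=(np.abs(Q[...,1])<.02)&(Q[...,0]>-.09)&(Q[...,0]<.075)&(Q[...,2]>.008)&(Q[...,2]<.025); P=Q[m]
        if len(P)>200: print('groove',g,'x',np.percentile(P[:,0],[.5,99.5]),'ymed',np.median(P[:,1]),'ztop fr/back',[np.percentile(P[(P[:,0]>a)&(P[:,0]<b),2],95) for a,b in((-.058,-.04),(-.03,-.01),(.0,.02),(.03,.055)) if ((P[:,0]>a)&(P[:,0]<b)).any()])
E
cat > g1.py <<'E'
from g import *
W,im,s=look('v1',[.53,-.02,.3]); slide_bars(W)
W,im,s=look('v2',[.43,.36,.3]); b=bench_bars(W)
if len(b)==1: place_bar(b[0][0],np.radians(b[0][1]),.015,-.008 if b[0][0][1]>.42 else 0,1)
W,im,s=look('v3',[.53,-.02,.3]); slide_bars(W)
W,im,s=look('v4',[.38,.06,.3]);
E
python3 g1.py
```

```text
groove -1 x [-0.0595  0.0707] ymed 0.0017072381889262716 ztop fr/back [np.float64(0.019599247547384843), np.float64(0.01895975988908769), np.float64(0.019147101596160013), np.float64(0.0191413734833918)]
groove 0 x [0.0605 0.0714] ymed -0.0006681622554751876 ztop fr/back []
groove 1 x [0.0605 0.0717] ymed 0.0006841168817863161 ztop fr/back []
bar [0.4729 0.4397] -4.73114013671875 (0.03691115602850914, 0.11955368518829346)
grasp t 24.5 p [0.4874 0.431  0.0102] w 0.0351 gf 39.4 F [0.8 2.2 1.3]
lift t 25.4 p [0.487  0.4298 0.1586] w 0.0353 gf 39.5 F [-0.3 -1.2 -3.7]
over t 27.2 p [0.6329 0.0196 0.1606] w 0.0354 gf 39.5 F [ 0.4 -0.3 -3. ]
in V t 28.5 p [0.6336 0.0179 0.0507] w 0.0348 gf 39.6 F [ 1.1 -1.6  0.7]
pushed 5 f -11.1 t 29.7 p [0.6348 0.0184 0.0505] w 0.035 gf 39.6 F [-10.   -2.   10.3]
rel t 30.7 p [0.638  0.0184 0.0505] w 0.0921 gf 0.0 F [-0.1  0.4 -0.3]
groove -1 x [-0.0595  0.0709] ymed 0.0016884809760773557 ztop fr/back [np.float64(0.019696976998183267), np.float64(0.01896123382947034), np.float64(0.01906723838485523), np.float64(0.019112321052338826)]
groove 0 x [0.0605 0.0719] ymed -0.00047047304778594063 ztop fr/back []
groove 1 x [-0.0704  0.0708] ymed -0.00046215238311412383 ztop fr/back [np.float64(0.019746053205230478), np.float64(0.019137810392856783), np.float64(0.019194395039356507), np.float64(0.019223584050742454)]
```

```bash
cat > p.py <<'E'
from g import *
G=GM+.062*EY; R=down(TH); effector.grasp(10)
T=G-[0,0,.010]
env.reach(T-.095*EX+[0,0,.10],R); env.movel(T-.095*EX,R,.2); env.pause(.2); f0=np.array(st('behind')['wrist_force'])
for k in range(1,40):
    x=-.095+.001*k; env.movel(T+x*EX,R,.05); f=(np.array(env.sense()['wrist_force'])-f0)@EX
    if abs(f)>1.5: print(round(x,4),round(f,1))
    if f<-9: break
st('end'); env.movel(T+(x-.02)*EX,R,.1); env.movel(T+(x-.02)*EX+[0,0,.1],R,.2); effector.release()
W,im,s=look('v5',[.53,-.02,.3]); slide_bars(W)
cv2.imwrite('pics/v5c.png',cv2.resize(im[170:310,180:460],(700,350)))
W,im,s=look('v4b',[.38,.06,.3]); hsv=cv2.cvtColor(im,cv2.COLOR_BGR2HSV)
yel=(hsv[...,0]>22)&(hsv[...,0]<34)&(hsv[...,1]>150)
P=W[rng(W,(.33,.6),(-.06,.25),(.036,.06))];print('rib',cv2.minAreaRect(P[:,:2].astype(np.float32)),P.mean(0),len(P)); st()
E
python3 p.py
```

```text
behind t 36.5 p [0.534  0.0149 0.0495] w 0.0006 gf 0.0 F [0.2 0.3 0.6]
-0.079 -4.4
-0.078 -4.7
-0.077 -5.7
-0.076 -5.8
-0.075 -6.0
-0.074 -6.2
-0.073 -6.1
-0.072 -6.1
-0.071 -6.7
-0.07 -6.1
-0.069 -6.7
-0.068 -7.4
-0.067 -6.5
-0.066 -12.3
end t 43.7 p [0.5592 0.0159 0.0478] w 0.0004 gf 5.2 F [-12.1  -1.    8. ]
groove -1 x [-0.0595  0.0709] ymed 0.0017113559626981295 ztop fr/back [np.float64(0.019749097579321077), np.float64(0.01916333413155458), np.float64(0.019114487264634432), np.float64(0.019314921088508324)]
groove 0 x [0.0605 0.0716] ymed 0.00045341258929606625 ztop fr/back []
groove 1 x [-0.0593  0.0708] ymed -0.0006492017986257192 ztop fr/back [np.float64(0.019842281445080854), np.float64(0.019131262140830243), np.float64(0.019201126655093735), np.float64(0.019027267465989553)]
rib ((0.5134235620498657, 0.0337558388710022), (0.15892450511455536, 0.21287864446640015), 15.190043449401855) [0.5231 0.0782 0.0466] 1013
 t 48.0 p [0.3806 0.0601 0.3003] w 0.0919 gf 0.0 F [ 0.   0.3 -0.1]
```

View pics/v5c.png

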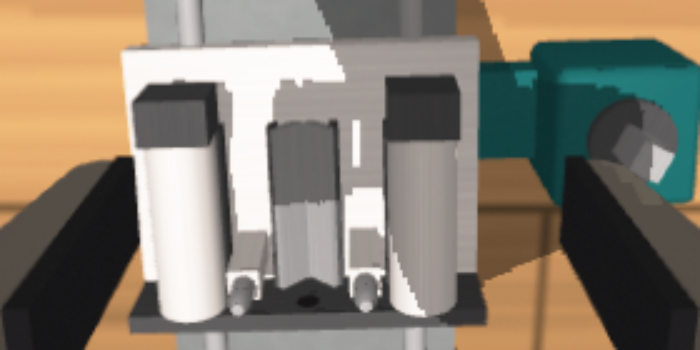

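Both blanks lie in the outer grooves with their ends against the stop (crop 190,310 and 425,310). Now the plate.

```bash
cat > r.py <<'E'
from g import *
W,im,s=ld('v4b')
def rib(W,x=(.36,.56),y=(-.05,.25)):
    m=rng(W,x,y,(.036,.047)); n,l,stt,c=cv2.connectedComponentsWithStats(m.astype(np.uint8)); o=[]
    for k in range(1,n):
        if stt[k,4]<100: continue
        P=W[l==k]; r=cv2.minAreaRect(P[:,:2].astype(np.float32)); o.append((P.mean(0),r)); print(P.mean(0),np.array(r[0]),np.array(r[1]),r[2],stt[k,4])
    return o
if __name__=='__main__':
    rib(W)
    W2,im2,s2=ld('v5')
    for y0,y1 in((-.03,.01),(-.09,-.05)):
        P=W2[rng(W2,(.64,.69),(y0,y1),(.0995,.12))];print('pin tip',P.mean(0),len(P))
    cv2.imwrite('pics/v4c.png',cv2.resize(im[100:300,150:470],(640,400)))
E
python3 r.py
```

```text
[0.4354 0.0622 0.0421] [0.4363 0.0621] [0.0359 0.0148] 86.1284408569336 313
[0.5575 0.1197 0.0415] [0.5576 0.1199] [0.0031 0.0706] 0.8995988965034485 199
pin tip [ 0.6666 -0.0115  0.1026] 42
pin tip [ 0.6684 -0.0736  0.1026] 43
```

View pics/v4c.png

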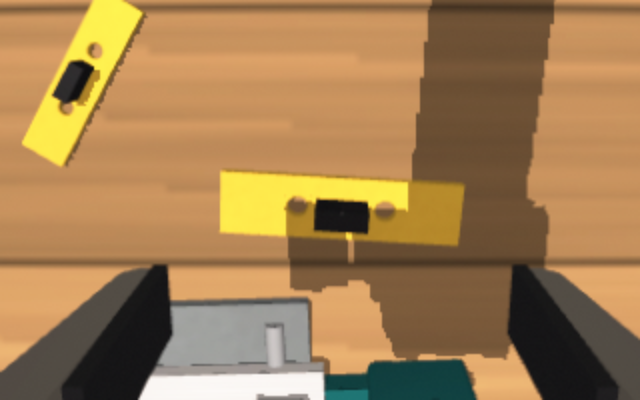

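```bash
cat > q.py <<'E'
from r import *
a=np.radians(-3.87); R=down(a-np.pi/2); p=np.array([.4363,.0621,.030])
env.reach(p+[0,0,.1],R); env.movel(p,R,.2); effector.grasp(30); s=st('g'); effector.release(); env.movel(p+[0,0,.1],R,.2)
W,im,s2=look('v6',[.38,.06,.3]); o=rib(W); print('cam-tool', np.array(o[0][1][0])-np.array(s['ee_pos'])[:2])
E
python3 q.py
```

```text
g t 51.6 p [0.4364 0.0621 0.0299] w 0.0134 gf 30.0 F [ 0.7  0.3 -1.5]
[0.4352 0.0623 0.0422] [0.4358 0.0622] [0.0357 0.0144] 85.87289428710938 313
[0.5576 0.1182 0.0415] [0.5577 0.1194] [0.0033 0.0721] 0.9819791316986084 204
cam-tool [-0.0006  0.0001]
```

```bash
cat > pl.py <<'E'
from r import *
a=np.radians(-4.0); R=down(a-np.pi/2); p=np.array([.4364,.0621,.030])
env.reach(p+[0,0,.08],R); env.movel(p,R,.2); effector.grasp(40); s=st('g'); env.movel(p+[0,0,.17],R,.2); st('lift')
R=down(TH-np.pi/2); T=np.array([.668,-.0426,.109])
env.reach(T+[0,0,.08],R); effector.grasp(40); st('over'); env.movel(T+[0,0,.035],R,.15); env.pause(.3); f0=np.array(st('hover')['wrist_force'])
for z in np.arange(.032,-.0021,-.002):
    env.movel(T+[0,0,z],R,.05); s=env.sense(); f=np.array(s['wrist_force'])-f0
    if np.abs(f).max()>2: print(round(z,3),np.round(f,1),np.round(s['ee_pos'],4))
    if f[2]>15: break
st('down')
E
python3 pl.py
```

```text
g t 58.2 p [0.4364 0.0621 0.03  ] w 0.0135 gf 40.0 F [ 0.1 -0.7 -0.7]
lift t 59.2 p [0.4354 0.0619 0.1989] w 0.0137 gf 40.0 F [ 0.   0.2 -3.4]
over t 60.4 p [ 0.6675 -0.0414  0.1897] w 0.0133 gf 40.0 F [-1.2  0.3 -2.3]
hover t 61.2 p [ 0.6686 -0.0426  0.145 ] w 0.0136 gf 40.0 F [-0.5  0.1 -2.7]
-0.002 [-3.8 -0.3 10.9] [ 0.6682 -0.0426  0.109 ]
down t 65.7 p [ 0.6682 -0.0426  0.109 ] w 0.0139 gf 40.0 F [-4.3 -0.1  8.2]
```

```bash
cat > v.py <<'E'
from r import *
import sys
def check(n):
    W,im,s=look(n,[.53,-.02,.3]); slide_bars(W)
    Q=(W-GM-.038*EX)@np.stack([EX,EY,[0,0,1]],1)
    for y in (-.075,-.05,-.025,.025,.05,.075):
        m=(abs(Q[...,1]-y)<.006)&(abs(Q[...,0])<.03)&(Q[...,2]>.021)&(Q[...,2]<.05);P=Q[m]; print('plate y',y,'z-.058 med',np.round(np.median(P[:,2]),4),'x',np.percentile(P[:,0],[2,98]))
    return W,im
if __name__=='__main__':
    effector.release(); env.movel(np.array(env.sense()['ee_pos'])+[0,0,.09],None,.2); check('v7')
    W,im,s=look('v8',[.36,-.3,.3])
    P=W[rng(W,(.36,.48),(-.36,-.25),(.074,.08))];print('boss',cv2.minAreaRect(P[:,:2].astype(np.float32)),P.mean(0),len(P))
    P=W[rng(W,(.34,.5),(-.40,-.16),(.112,.12))];print('handle',cv2.minAreaRect(P[:,:2].astype(np.float32)),P.mean(0)); st()
    W,im,s=look('v9',[.53,.10,.3])
    P=W[rng(W,(.57,.62),(.1,.14),(.1005,.106))];print('sq top',P.mean(0),len(P),cv2.minAreaRect(P[:,:2].astype(np.float32)))
    P=W[rng(W,(.5,.7),(.06,.2),(.0685,.073))];print('gearbox',P.mean(0),len(P),cv2.minAreaRect(P[:,:2].astype(np.float32)))
    cv2.imwrite('pics/v9c.png',cv2.resize(im[170:290,240:400],(640,480)))
E
python3 v.py
```

```text
groove -1 x [-0.0595  0.0192] ymed 0.0016321610829430002 ztop fr/back [np.float64(0.019695523766052894), np.float64(0.018921731056485584), np.float64(0.0231490107214589)]
groove 1 x [-0.0594  0.0191] ymed -0.0006006749945721211 ztop fr/back [np.float64(0.01983995378341267), np.float64(0.019055699272416595), np.float64(0.023004958455690897)]
plate y -0.075 z-.058 med 0.0316 x [-0.022   0.0213]
plate y -0.05 z-.058 med 0.0315 x [-0.0221  0.0218]
plate y -0.025 z-.058 med 0.0316 x [-0.0224  0.021 ]
plate y 0.025 z-.058 med 0.0317 x [-0.0224  0.0213]
plate y 0.05 z-.058 med 0.0316 x [-0.0226  0.0209]
plate y 0.075 z-.058 med 0.0317 x [-0.0223  0.0213]
boss ((0.42596152424812317, -0.306650847196579), (0.02433117851614952, 0.024091355502605438), 21.06735610961914) [ 0.4253 -0.3065  0.0774] 377
handle ((0.3967202305793762, -0.23218291997909546), (0.021353112533688545, 0.02186514437198639), 88.65306091308594) [ 0.3963 -0.2324  0.1155]
 t 70.5 p [ 0.3607 -0.2993  0.2999] w 0.0919 gf 0.0 F [ 0.8 -0.1 -0.2]
sq top [0.594  0.1202 0.1025] 190 ((0.5944561958312988, 0.1200203225016594), (0.016503801569342613, 0.016651742160320282), 63.74736022949219)
gearbox [0.592  0.1199 0.0704] 2056 ((0.5940328240394592, 0.1198902577161789), (0.0724777802824974, 0.07178114354610443), 1.9934754371643066)
```

View pics/v9c.png

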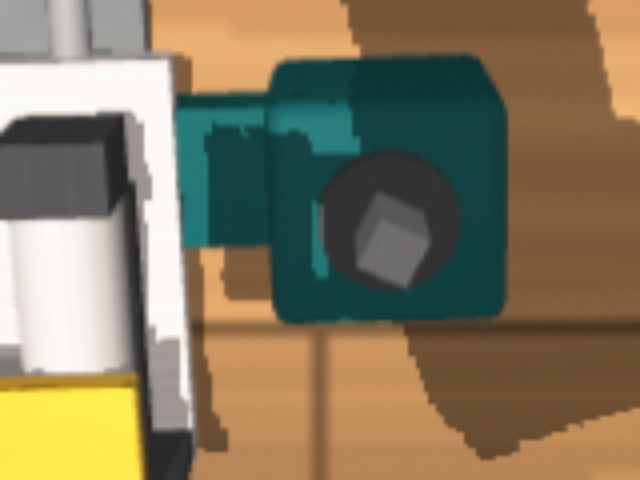

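```bash
cat > k.py <<'E'
from r import *
R=down(np.radians(111.3-180)); p=np.array([.4260,-.3066,.048])
env.reach(p+[0,0,.12],R); env.movel(p,R,.2); effector.grasp(50); s=st('g'); env.movel(p+[0,0,.15],R,.2); st('lift')
R=down(np.radians(153.75-180)); T=np.array([.5946,.1200,.121])
env.reach(T+[0,0,.10],R); effector.grasp(50); st('over'); env.movel(T+[0,0,.045],R,.15); env.pause(.3); f0=np.array(st('hover')['wrist_force'])
for z in np.arange(.032,-.0021,-.002):
    env.movel(T+[0,0,z],R,.05); s=env.sense(); f=np.array(s['wrist_force'])-f0
    if np.abs(f).max()>2: print(round(z,3),np.round(f,1),np.round(s['ee_pos'],4))
    if f[2]>15: break
st('down')
E
python3 k.py
```

```text
g t 75.8 p [ 0.4261 -0.3066  0.0479] w 0.0237 gf 50.0 F [ 0.6 -0.   0.1]
lift t 76.7 p [ 0.425  -0.3059  0.1966] w 0.0237 gf 50.0 F [ 0.7 -0.7 -3.9]
over t 78.5 p [0.5947 0.1187 0.221 ] w 0.0239 gf 50.0 F [ 0.1  0.2 -4.7]
hover t 79.4 p [0.5951 0.1201 0.167 ] w 0.0236 gf 50.0 F [ 0.4  0.7 -4.6]
-0.002 [-4.5 -1.5 13.2] [0.5948 0.12   0.1209]
down t 84.0 p [0.5948 0.12   0.1209] w 0.0234 gf 50.0 F [-4.2 -0.9  8.6]
```

```bash
cat > w.py <<'E'
from r import *
R=down(np.radians(-26.25)); C=np.array([.5946,.1200,.156]); r=.08
def pt(a): return C+r*np.array([np.cos(a),np.sin(a),0])
a0=np.radians(153.75)
effector.release(); env.movel(np.array(env.sense()['ee_pos'])+[0,0,.10],R,.25)
env.reach(pt(a0)+[0,0,.06],R); env.movel(pt(a0),R,.2); effector.grasp(25); st('handle'); env.pause(.2)
f0=np.array(env.sense()['wrist_force']); a=a0; mx=0
def step(da,rate):
    global a
    a-=da; env.movel(pt(a),R,rate); s=env.sense(); f=np.array(s['wrist_force'])-f0
    return -f@np.array([np.sin(a),-np.cos(a),0]), f   # resistance (positive opposes cw)
stop=False
for k in range(38):
    res,f=step(np.radians(18),.15); mx=max(mx,res)
    if k%6==0: print(k,round(res,1),np.round(f,1))
    if res>12 or np.linalg.norm(f)>25: stop=True;print('early',k,res,f);break
print('t',env.sense()['t'],'maxres',mx)
k=0
while not stop and k<110:
    res,f=step(np.radians(4),.08); k+=1
    if res>10: stop=True
print('steps',k,'res',round(res,1),f,'turned deg',np.degrees(a0-a)); s=st('end')
d=np.array(s['ee_pos'])-C; print('actual angle',np.degrees(np.arctan2(d[1],d[0])),'r',np.hypot(d[0],d[1]), 'cmd',np.degrees(a)%360)
E
python3 w.py
```

```text
handle t 87.6 p [0.5228 0.1554 0.156 ] w 0.0211 gf 25.0 F [-0.9  0.1 -0.5]
0 -0.9 [0.2 1.  0.6]
6 -0.1 [2.6 1.3 0.3]
12 0.4 [ 0.5 -0.6 -0.3]
18 -0.9 [-3.6  1.5  5.5]
24 0.1 [2.  4.3 1.2]
30 0.4 [ 2.1 -1.4  2. ]
36 -0.5 [-3.  -1.1  3.9]
t 99.8167 maxres 1.0736360653834525
steps 97 res 15.6 [ -9.6202 -13.2669  11.7143] turned deg 1071.9999999999957
end t 124.1 p [0.5161 0.1381 0.1556] w 0.0217 gf 25.1 F [-10.4 -13.6  12.3]
actual angle 167.03281593913974 r 0.08059948522036407 cmd 161.75000000000432
```

```bash
cat > x.py <<'E'
from r import *
effector.release(); s=env.sense(); env.movel(np.array(s['ee_pos'])+[0,0,.10],None,.25)
W,im,s=look('v10',[.53,.08,.36])
P=W[rng(W,(.57,.62),(.09,.15),(.146,.153))];b=cv2.minAreaRect(P[:,:2].astype(np.float32));print('boss',b,P.mean(0),len(P))
P=W[rng(W,(.48,.72),(.02,.22),(.184,.193))];h=cv2.minAreaRect(P[:,:2].astype(np.float32));print('handle',h,P.mean(0),len(P))
d=np.array(h[0])-b[0];print('ang',np.degrees(np.arctan2(d[1],d[0])),np.hypot(*d))
GM2=GM+.06*EX
for y in (-.075,-.025,.025,.05,.075):
    Q=(W-GM2-.038*EX)@np.stack([EX,EY,[0,0,1]],1); m=(abs(Q[...,1]-y)<.006)&(abs(Q[...,0])<.04)&(Q[...,2]>.026)&(Q[...,2]<.045);P=Q[m]
    if len(P): print('plate',y,np.median(P[:,2]),np.percentile(P[:,0],[2,98]))
st(); cv2.imwrite('pics/v10c.png',im)
E
python3 x.py
```

```text
boss ((0.5939372777938843, 0.12016609311103821), (0.02401067689061165, 0.024610109627246857), 82.78040313720703) [0.5933 0.12   0.1504] 407
handle ((0.5147133469581604, 0.12991073727607727), (0.021691711619496346, 0.0213286392390728), 46.18339538574219) [0.5144 0.1298 0.1883] 380
ang 172.98776817476426 0.07982098287397112
plate -0.025 0.03195620737065385 [-0.0128  0.0151]
plate 0.025 0.03169903654862396 [-0.0233  0.0188]
plate 0.05 0.031684851926085354 [-0.0235  0.0202]
plate 0.075 0.031712100199129505 [-0.0235  0.02  ]
 t 126.6 p [0.5294 0.0808 0.3586] w 0.0918 gf 0.0 F [-0.3  0.3  0. ]
```

View pics/v10c.png

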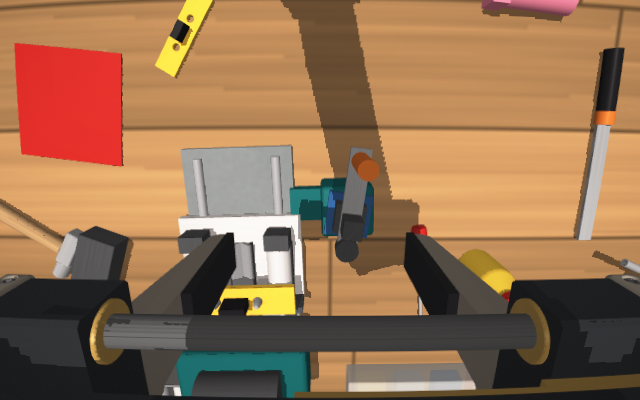

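```bash
cat > y.py <<'E'
from r import *
R=down(np.radians(-15)); C=np.array([.5942,.1200,.156]); r=.08
def pt(a): return C+r*np.array([np.cos(a),np.sin(a),0])
a=np.radians(173)
env.reach(pt(a)+[0,0,.06],R); env.movel(pt(a),R,.2); effector.grasp(35); env.pause(.2); f0=np.array(st('h')['wrist_force'])
for k in range(12):
    a-=np.radians(3); env.movel(pt(a),R,.06); s=env.sense(); f=np.array(s['wrist_force'])-f0; res=-f@np.array([np.sin(a),-np.cos(a),0])
    d=np.array(s['ee_pos'])-C; print(round(np.degrees(a)),round(res,1),'act',round(np.degrees(np.arctan2(d[1],d[0])),1),round(f[2],1))
    if res>25: break
a=np.radians(np.degrees(np.arctan2(d[1],d[0]))); env.movel(pt(a),R,.06)
effector.release(); env.movel(pt(a)+[0,0,.1],R,.25)
W,im,s=look('v11',[.53,.08,.36])
P=W[rng(W,(.57,.62),(.09,.15),(.146,.153))];b=cv2.minAreaRect(P[:,:2].astype(np.float32));print('boss',b,P.mean(0),len(P))
P=W[rng(W,(.48,.72),(.02,.22),(.184,.193))];h=cv2.minAreaRect(P[:,:2].astype(np.float32))
d=np.array(h[0])-b[0];print('ang',np.degrees(np.arctan2(d[1],d[0])),np.hypot(*d)); st()
E
python3 y.py
```

```text
h t 129.0 p [0.5148 0.1297 0.156 ] w 0.0214 gf 35.0 F [0.3 0.3 0.6]
170 4.8 act 171.0 1.8
167 9.7 act 169.4 5.0
164 14.6 act 168.0 8.0
161 19.2 act 166.6 10.9
158 23.7 act 165.2 14.4
155 29.3 act 163.6 17.8
boss ((0.5938987731933594, 0.12008384615182877), (0.023820824921131134, 0.024760987609624863), 82.84284210205078) [0.5932 0.12   0.1504] 410
ang 173.16068779509794 0.0800128232582988
 t 133.3 p [0.5293 0.0807 0.3585] w 0.0917 gf 0.0 F [-1.1  0.3  0.3]
```

```bash
cat > z.py <<'E'
from v import *
R=down(np.radians(-7.1)); p=np.array([.5942,.1200,.121])
env.reach(p+[0,0,.10],R); env.movel(p,R,.15); effector.grasp(50); s=st('g')
env.movel(p+[0,0,.05],R,.06); st('up'); env.movel(p+[0,0,.11],R,.15); st('up2')
R=down(np.radians(111.3-180)); T=np.array([.440,-.307,.048])
env.reach(T+[0,0,.14],R); effector.grasp(50); st('over'); env.movel(T+[0,0,.02],R,.15); env.pause(.2); f0=env.sense()['wrist_force'][2]
for z in np.arange(.015,-.003,-.0015):
    env.movel(T+[0,0,z],R,.05); f=env.sense()['wrist_force'][2]-f0
    if f>4: break
st('down'); effector.release(); env.movel(np.array(env.sense()['ee_pos'])+[0,0,.15],None,.2)
W,im,s=look('v12',[.36,-.3,.3])
P=W[rng(W,(.36,.52),(-.36,-.25),(.074,.08))];print('boss',cv2.minAreaRect(P[:,:2].astype(np.float32)),P.mean(0),len(P))
P=W[rng(W,(.34,.5),(-.40,-.16),(.112,.12))];print('handle',cv2.minAreaRect(P[:,:2].astype(np.float32)),P.mean(0))
i2=im
import h
W,im,s=look('v13',[.55,-.02,.36]); GM=h.GM+.0589*EX; import g; g.GM=GM; slide_bars(W)
Q=(W-GM-.038*EX)@np.stack([EX,EY,[0,0,1]],1)
for y in (-.075,-.05,-.025,.025,.05,.075):
    m=(abs(Q[...,1]-y)<.006)&(abs(Q[...,0])<.03)&(Q[...,2]>.021)&(Q[...,2]<.05);P=Q[m]
    if len(P): print('plate',y,np.round(np.median(P[:,2]),4),np.percentile(P[:,0],[2,98]))
st(); top=shot('top')[0][:,:,::-1]
cv2.imwrite('pics/fin.png',np.vstack([np.hstack([cv2.resize(i2,(400,250)),cv2.resize(im,(400,250))]),cv2.resize(top[110:260,170:490],(800,350))]))
E
python3 z.py
```

```text
g t 135.8 p [0.5942 0.1201 0.121 ] w 0.0238 gf 50.0 F [0.  1.2 0.3]
up t 136.8 p [0.5938 0.1199 0.1706] w 0.0238 gf 50.0 F [-0.3 -0.9 -5.6]
up2 t 137.4 p [0.5937 0.1198 0.2303] w 0.0239 gf 50.0 F [ 0.   0.1 -4.6]
over t 139.2 p [ 0.4407 -0.3062  0.188 ] w 0.0236 gf 50.0 F [-0.5 -0.1 -4.8]
down t 143.4 p [ 0.4402 -0.3073  0.0479] w 0.0237 gf 50.0 F [-2.9  1.2  7.9]
boss ((0.4397827386856079, -0.30747681856155396), (0.024367162957787514, 0.024076327681541443), 21.17991828918457) [ 0.4391 -0.3075  0.0773] 371
handle ((0.410753071308136, -0.23296967148780823), (0.021536530926823616, 0.021418005228042603), 19.515586853027344) [ 0.4103 -0.2332  0.1156]
groove -1 x [-0.0599  0.0189] ymed 0.0011355837095859656 ztop fr/back [np.float64(0.019654994444761365), np.float64(0.018988396062214342), np.float64(0.0234669648076446)]
groove 1 x [-0.0599  0.0191] ymed -0.00040439440524017137 ztop fr/back [np.float64(0.02005634383546914), np.float64(0.01893990710147158), np.float64(0.02323150839171682)]
plate -0.075 0.0315 [-0.0224  0.0221]
plate -0.05 0.0316 [-0.0227  0.0205]
plate -0.025 0.0319 [-0.0227  0.021 ]
plate 0.025 0.0317 [-0.0228  0.0214]
plate 0.05 0.0316 [-0.0228  0.0209]
plate 0.075 0.0316 [-0.0226  0.0211]
 t 148.3 p [ 0.5498 -0.0211  0.3599] w 0.0919 gf 0.0 F [ 0.1 -0.1 -0.1]
```

View pics/fin.png

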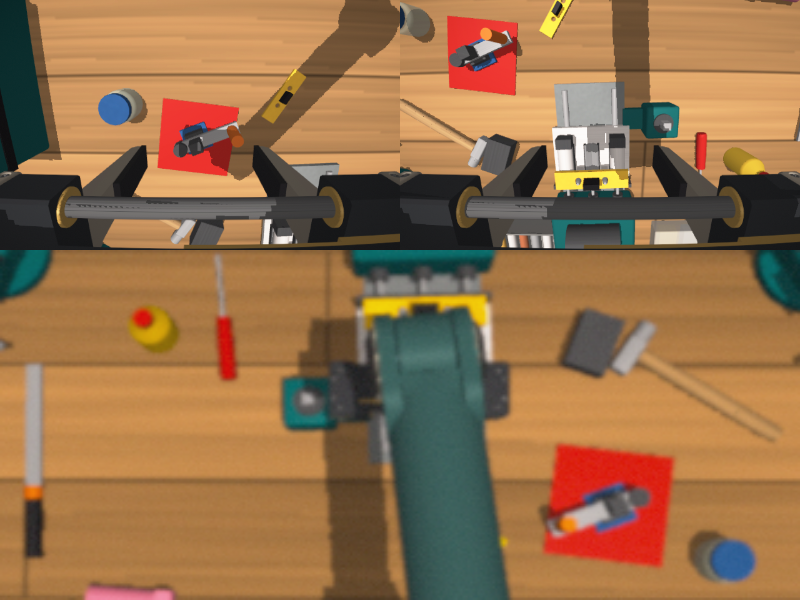

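The crank stands on the mat (600,505) and the carriage is in, with the plate flush and both blanks home (450,320 and 560,150). The bystanders have not moved, so I'm handing it in.

```bash
python3 -c "
from station import workorder
print(workorder.finish_job())"
```

```text
the job is handed in; nothing more can be done
None
```

The job is handed in at about 148 s: both blanks are home in the outer grooves, the plate is flush on its pins, the carriage is wound hard against its stop, and the crank is upright on its red mat; the hand-in returned no verdict.

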